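Open and hold the ribbon-spool pen gate

TASK

Open the gate of the ribbon-spool pen for restocking: first squeeze the slide catch on the fixed front panel right home, then squeeze the handle on top of the gate and swing the gate out towards you, past the click of its detent, until it is about 75 degrees open or more. Finish while still holding the gate wide open and steady, because its closer pulls it back and nobody else will hold it. Leave the spools and the carton where they stand.

Things in the scene. Friction and masses are not known exactly. Their poses are not given: they have to be found in the camera images.
- pen: Open-topped bench pen for ribbon spools, grey painted sheet steel, fixed to the bench: 395 mm wide (its y), 220 mm deep (its x), walls 120 mm high. Origin on the bench at the middle of its front line; its x points into the pen (away from the robot), its y to the left seen from the robot, z up. The right part of the front (pen y from -200 to -55 mm) is a fixed panel 18 mm thick; the barred gate closes the left part (y from -50 to 130 mm).
- catch (a joint): Slide catch on top of the fixed panel, travel in m: 0 = bolt shot, 0.014 = fully squeezed. A bright steel sliding tab (26 mm deep in x, 7 mm thick, top 170 mm above the bench) is squeezed towards a like fixed lug on its right (-y of the pen). The tab carries a round 8 mm bolt that runs left, 123 to 131 mm above the bench, into a keeper on the gate; the bolt frees the gate from about 0.007 on. Stiff slide (about 6 N), no spring: stays where it is left. May start up to 0.003.
- catch_grip (a point): Point between the catch's tab and lug, 155 mm above the bench, fixed to the pen at pen x 0, y -136.5 mm: the middle of the pair when squeezed (centre the fingers here). Outer face of the fixed lug 13.5 mm to the -y side; outer face of the tab 26.5 mm to the +y side at catch = 0 (40 mm over both), 12.5 mm when fully squeezed (26 mm over both). Both stand 50 mm above the panel's top (120 mm above the bench), 26 mm deep in pen x. Squeeze along pen y.
- gate_angle (a joint): Angle of the barred gate, rad: 0 = shut, 1.6 = its stop. Seen from above it turns clockwise about an upright hinge at its left end, its free right end coming out towards the robot (pen -x). It cannot open while either bolt is shot. A closer always pulls it shut (0.12 N m when shut, growing 0.2 N m per rad, with a damper); a sprung roller detent between about 0.25 and 0.65 rad needs another 0.5 N m or so. It does not stay wide open by itself.
- gate_hinge (a point): Point on the gate's upright hinge axis, 120 mm above the bench: pen x 0, y 130 mm.
- gate: The gate, dark steel: a leaf of upright bars 180 mm long, 14 mm thick, top rail 120 mm above the bench. Origin on its hinge axis at bench height; the leaf runs along its -y, its x points to the inner face, z up; at gate_angle 0 its axes are parallel to the pen's. On its top rail, 130 mm from the hinge, stands a squeeze handle of bright steel, the same shape as the catch: a fixed lug on the hinge side and a sprung trigger tab on the other.
- handle_grip (a point): Point between the handle's lug and trigger, carried by the gate, 155 mm above the bench and 123.5 mm from the hinge axis: the middle of the pair when squeezed (centre the fingers here). Outer face of the fixed lug 13.5 mm on the hinge side; outer face of the trigger 26.5 mm on the other side when free (40 mm over both), 12.5 mm when fully squeezed (26 mm). Both are 26 mm deep across the gate and stand 50 mm above the gate's rail (top at 170 mm). Squeeze along the gate.
- trigger (a joint): Travel of the handle's trigger tab towards its lug, m: 0 = free, 0.014 = fully squeezed. A spring returns it (3 N free, 6 N squeezed). It draws the bolt on the gate's front face out of a strike on the fixed panel; clear from about 0.007 on.
- spool_in_a: Loose red ribbon spool, 80 mm wide, 70 mm high, standing inside the pen; origin under its centre. Not to be disturbed.
- spool_in_b: Loose cream ribbon spool, 80 mm wide, 70 mm high, standing inside the pen; origin under its centre. Not to be disturbed.
- spool_out: Loose navy ribbon spool, 70 mm wide, 60 mm high, standing on the bench before the fixed panel; origin under its centre. Not to be disturbed.
- bead_box: Loose white carton, 90 x 120 x 45 mm, on the bench to the right of the pen; origin under its centre. Not to be disturbed.

How it is judged:
By the outcome, as a careful person would: the job done as asked, in the order asked, and still so for the second after the job is handed in, while the arm keeps its last pose, push and grip.
It also fails if it takes over 45 s, if anything falls off the work surface, if the arm or the gripper's body presses on something with over 40 N, if the wrist force passes 120 N, or if a joint passes its speed limit or range.

ROBOT

A 6-joint arm with a two-finger parallel gripper is mounted at the origin on the work surface. World frame = base frame: x ahead of the robot, y to its left, z up, the work surface at z = 0. Lengths are in m, angles in degrees, forces in N, time in s.
With the tool pointing down it reaches from about 0.25 to 0.725 m from the base axis. Payload 9.7 kg.
Tool frame: the origin (TCP) lies midway between the tips of the shut fingers; the grasp point (between the pads) lies 19 mm behind it; z points along the fingers, y is the direction in which the jaws open and shut (so a half turn about z gives the same grasp; the last joint's range is limited). The gripper opens to 85 mm and grips with 20 to 120 N. Pads are 22 mm wide; open, the fingers measure 114 mm over their backs; the gripper's body (76 mm by 85 mm) begins 54 mm behind the grasp point. The pads swing forward as they close: fully open they stand 13 mm farther back than shut.
Start: joints at [-70.474, 4.979, 10.078, 95.1, 0, 90], TCP at [0.184, -0.518, 0.231] pointing down, gripper open.
Joint ranges: [-179.16, 179.16], [-48.56, 103.87], [-65.8, 70.77], [-126.05, 130.52], [-82.76, 87.17], [-180, 180]. Speed limits (degrees/s): [127.2, 127.2, 147.25, 180, 180, 180].

INTERFACE

Orientations are given as [roll, pitch, yaw] about the fixed x, y, z axes, in that order (R = Rz(yaw) Ry(pitch) Rx(roll)).
In Python, from workcell import bot, camera, recognise gives the robot as it stands. The module is installed in compiled form; this text tells all that it offers.
- The arm moves only by the tool apply_moves, never from a script. Its argument "targets" is one flat list of numbers, 7 for each row, row after row: the shift along the world's x, y, z in units of 30 mm (1.0 is 30 mm), then the turn, a rotation vector about the world's x, y, z in units of 6 degrees (1.0 is 6 degrees), then the opening, from 0 (shut) to 1 (fully open). A call has 1 to 5 rows; each row is the pose to reach, as a shift and turn from the pose commanded when the call began; what a row does not reach only later rows make up. A row lasts 1/10 s, in which the tool goes at most 50 mm and 8.59 degrees, less where a joint would pass 70% of its speed; a pose out of reach is approached as far as the arm can. A call with a gripper value outside its range is refused whole. The fingers move at their own pace and stop on an object; "newtons" is the grip in N (left out, the last holds). Time passes only in rows, so rows that repeat a pose let the fingers close. It gives the time, the measured TCP pose, the force and the opening at its end, in the units of the state.
- bot.get_obs(): the state, without advancing time (a new reading comes with each control period).
- camera(name): name is "scene" or "top" or "wrist"; returns a dict with "img" (420x560x3 uint8, red, green, blue), "intrinsics" (3x3 intrinsics, pixels), "origin" and "rotation" of the camera in the world. Camera axes: x right, y up, looking along -z (the intrinsics and any distortion apply to the point x, -y, -z); pixel columns grow to the right and rows downward; lengths in m; the calibration is good to about 2 mm. A picture is of the moment at which its call begins. There is no depth.
- bot.job_done(): hands the job in, once; it reports no verdict.
Trained networks look in the newest picture that a camera, given by its name, has taken for a name from the list of things; names that differ only in an ending like _2 or _b are one class to them, and where a whole thing is asked for, a point or a joint stands for the part that bears it (a point fixed in the world has none). Each returns a list of dicts, best first, with "conf" (0 to 1); they miss things now and then, are a little off and sometimes report something else, mostly with a low value. They report only what shows in the picture. A call takes as long as a camera call.
- recognise(query, camera): "box" ([left, top, right, bottom] in pixels, round what is visible of it).
The state is a dict: "time": time; "q": joint angles; "qd": joint speeds; "joint_efforts": joint torques, N m; "ee_pos": TCP position; "tcp_rot": TCP orientation; "wrist_force": force on the tool from outside, world axes, zero at the start; "torque": the same for the moment, N m; "opening": finger opening in m.
Only numpy, scipy, OpenCV 4.12 (cv2) and the standard library are available. Lean on these libraries where they do the work, as an engineer would, in place of code of your own. Each camera call takes 0.05 s, during which the arm holds its last target.

## Working session

There is one attempt and no reset: what is moved stays moved. The work goes in short steps, Python scripts to look and compute and a tool call to move; the robot and the scene stay as the last step left them, time stands still between calls to the robot, and variables do not carry over. Pictures are saved under pics/ and viewed, and the job is handed in when it is done.

Besides the shell and the picture viewer there is one more tool, called by a JSON object that holds its "api" and its "payload". apply_moves: Moves the arm, as the interface text tells. Its arguments: {"type":"object","properties":{"targets":{"type":"array"},"newtons":{"type":"number"}},"required":["targets"]}

```bash
mkdir -p pics; cat > h.py <<'E'
import numpy as np, cv2
from workcell import bot, camera, recognise
def snap(n,f):
    c=camera(n); cv2.imwrite('pics/'+f,c['img'][:,:,::-1]); return c
E
python3 - <<'E'
from h import *
import json
for n in ['scene','top','wrist']:
    c=snap(n,n+'1.png'); print(n,c['intrinsics'].tolist() if hasattr(c['intrinsics'],'tolist') else c['intrinsics'],np.round(c['origin'],4),np.round(c['rotation'],4).tolist(),[k for k in c])
    for q in ['pen','catch','handle_grip','gate','spool_out','spool_in_a','bead_box','trigger','gate_hinge','catch_grip']:
        print(q,[(np.round(r['box']).tolist(),round(r['conf'],2)) for r in recognise(q,n)[:3]])
print(bot.get_obs())
E
```

```text
scene [[533.4652437897888, 0.0, 267.9082516059583], [0.0, 533.4652437897888, 219.35573222071497], [0.0, 0.0, 1.0]] [ 1.0935 -0.4285  1.1101] [32.2581, 0.835, 50.1094] ['img', 'intrinsics', 'origin', 'rotation']
pen [([184.0, 202.0, 403.0, 388.0], 0.9)]
catch [([217.0, 239.0, 252.0, 261.0], 0.67)]
handle_grip [([253.0, 203.0, 343.0, 272.0], 0.74)]
gate [([245.0, 203.0, 344.0, 271.0], 0.84), ([187.0, 201.0, 403.0, 381.0], 0.64)]
spool_out [([151.0, 231.0, 182.0, 271.0], 0.56)]
spool_in_a [([241.0, 303.0, 283.0, 351.0], 0.93), ([294.0, 262.0, 336.0, 308.0], 0.65)]
bead_box [([114.0, 301.0, 182.0, 360.0], 0.73)]
trigger [([259.0, 224.0, 270.0, 237.0], 0.62), ([240.0, 300.0, 285.0, 353.0], 0.59)]
gate_hinge [([243.0, 203.0, 343.0, 270.0], 0.83)]
catch_grip [([182.0, 202.0, 406.0, 384.0], 0.96)]
top [[461.63984830593523, 0.0, 285.22230535330976], [0.0, 461.63984830593523, 207.82367978633633], [0.0, 0.0, 1.0]] [ 0.5073 -0.0328  1.0587] [4.7484, -0.8363, -89.7768] ['img', 'intrinsics', 'origin', 'rotation']
pen [([204.0, 59.0, 407.0, 211.0], 0.85)]
catch []
handle_grip [([209.0, 162.0, 315.0
[... 786 characters left out ...]
ad_box []
trigger []
gate_hinge []
catch_grip []
{'time': 1.65, 'q': array([-7.04722777e+01,  4.97790182e+00,  1.00784173e+01,  9.51003911e+01,
       -8.57710132e-04,  9.00015831e+01]), 'qd': array([-0.03230224, -0.05616816, -0.0189807 ,  0.11165144,  0.03296169,
       -0.05057038]), 'joint_efforts': array([ 2.95280850e-03, -5.20092988e+01,  4.64861476e+01,  1.68870607e-03,
        2.04684766e-04,  2.55371447e-06]), 'ee_pos': array([ 0.18383722, -0.51835586,  0.23129555]), 'tcp_rot': array([1.79999876e+02, 8.57706694e-04, 1.95261393e+01]), 'wrist_force': array([ 0.24439608,  0.30525046, -0.1337614 ]), 'torque': array([ 0.02801721,  0.00505878, -0.04138238]), 'opening': 0.08533965553597295}
```

View images.

View pics/scene1.png

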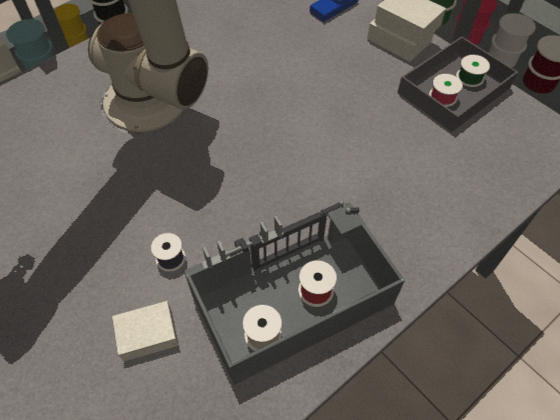

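View pics/top1.png

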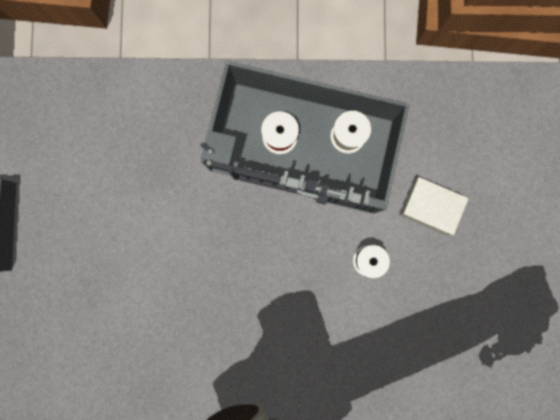

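```bash
python3 - <<'E'
import cv2
a=cv2.imread('pics/scene1.png')[190:400,140:420]; cv2.imwrite('pics/s1z.png',cv2.resize(a[:100,30:230],None,fx=4,fy=4,interpolation=cv2.INTER_CUBIC))
a=cv2.imread('pics/top1.png')[150:230,200:400]; cv2.imwrite('pics/t1z.png',cv2.resize(a,None,fx=4,fy=4,interpolation=cv2.INTER_CUBIC))
E
```

```text
(no output)
```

View pics/s1z.png

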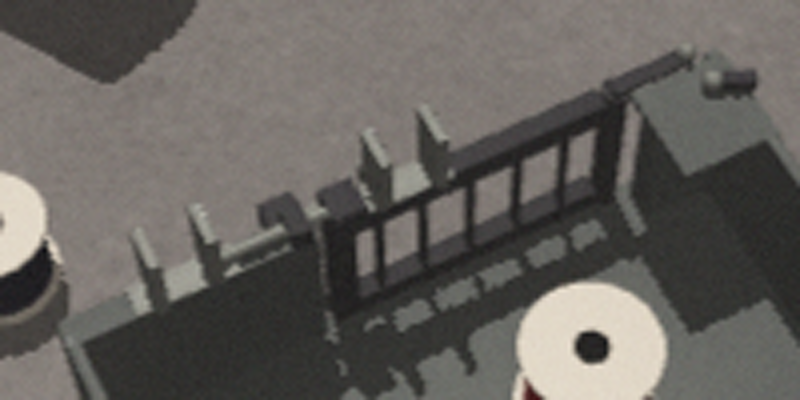

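View pics/t1z.png

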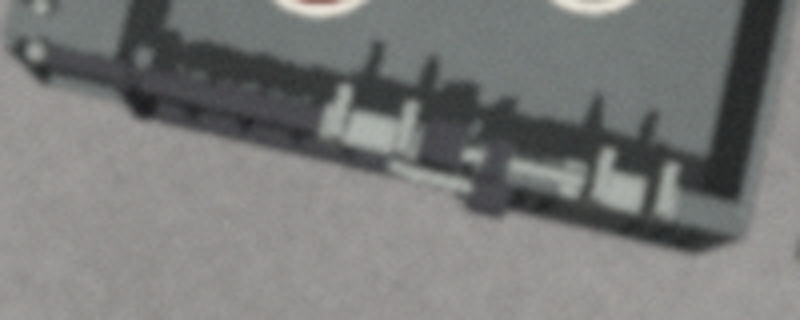

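```bash
cat >> h.py <<'E'
from scipy.spatial.transform import Rotation as R
from scipy.optimize import least_squares
def proj(c,P):
    P=np.atleast_2d(P); r=R.from_euler('xyz',c['rotation'],degrees=True).as_matrix()
    p=(P-c['origin'])@r; K=c['intrinsics']; K=np.array(K)
    return np.c_[K[0,2]+K[0,0]*p[:,0]/-p[:,2], K[1,2]+K[1,1]*-p[:,1]/-p[:,2]]
def ray(c,uv):
    r=R.from_euler('xyz',c['rotation'],degrees=True).as_matrix(); K=np.array(c['intrinsics'])
    d=np.array([(uv[0]-K[0,2])/K[0,0],-(uv[1]-K[1,2])/K[1,1],-1.]); return r@d
def hit(c,uv,z):
    d=ray(c,uv); o=np.array(c['origin']); return o+d*(z-o[2])/d[2]
def penw(s,P):
    P=np.atleast_2d(P)*1.; a=np.radians(s[2]); x=s[0]+P[:,0]*np.cos(a)-P[:,1]*np.sin(a); y=s[1]+P[:,0]*np.sin(a)+P[:,1]*np.cos(a)
    return np.c_[x,y,P[:,2]]
E
python3 - <<'E'
from h import *
c=camera('top'); s=camera('scene')
z=lambda u,v:(200+u/4-.375,150+v/4-.375)
obs=[((0,-146.5,170),z(671,190)),((0,-113.5,170),z(606,177)),((0,16.5,170),z(338,112)),((0,-16.5,170),z(409,128))]
P=np.array([o[0] for o in obs])/1000.;U=np.array([o[1] for o in obs])
f=lambda q:(proj(c,penw(q,P))-U).ravel()
r=least_squares(f,[.5,0,-14]);print(r.x,np.round(r.fun,1))
for n,p in [('catch',(0,-.1365,.155)),('handle',(0,.0065,.155)),('hinge',(0,.13,.12))]: print(n,penw(r.x,[p]).round(4))
# check in scene
zs=proj(s,penw(r.x,np.vstack([P,[[0,.13,.12],[.22,-.1975,.12],[.22,.1975,.12]]])));print(zs.round(1),((zs-[170,190])*4).round())
E
```

```text
[  0.63588825  -0.06147521 -13.16372045] [-0.4  0.2 -0.7 -0.5  1.2  0.2 -0.1  0.2]
catch [[ 0.6048 -0.1944  0.155 ]]
handle [[ 0.6374 -0.0551  0.155 ]]
hinge [[0.6655 0.0651 0.12  ]]
[[203.8 250.4]
 [218.8 243.9]
 [275.8 219.1]
 [261.6 225.3]
 [321.5 211.3]
 [227.9 365.9]
 [403.9 278.8]] [[135. 242.]
 [195. 216.]
 [423. 116.]
 [367. 141.]
 [606.  85.]
 [232. 704.]
 [936. 355.]]
```

{"api": "apply_moves", "payload": {"targets": [14.5, 13.1, 2, 0, 0, -5.45, 1, 14.5, 13.1, 2, 0, 0, -5.45, 1, 14.5, 13.1, 2, 0, 0, -5.45, 1, 14.5, 13.1, 2, 0, 0, -5.45, 1, 14.5, 13.1, 2, 0, 0, -5.45, 1]}}

```text
time: 2.25
ee_pos: [0.3562, -0.3631, 0.2552]
tcp_rot: [180.0, -0.0, -13.5]
wrist_force: [0.8, -1.8, 0.3]
opening: 0.0854
```

{"api": "apply_moves", "payload": {"targets": [8.3, 7.5, 1.1, 0, 0, 0, 1, 8.3, 7.5, 1.1, 0, 0, 0, 1, 8.3, 7.5, 1.1, 0, 0, 0, 1, 8.3, 7.5, 1.1, 0, 0, 0, 1, 8.3, 7.5, 1.1, 0, 0, 0, 1]}}

```text
time: 2.75
ee_pos: [0.5412, -0.1957, 0.2797]
tcp_rot: [180.0, -0.0, -13.2]
wrist_force: [0.3, -0.7, -0.1]
opening: 0.0857
```

{"api": "apply_moves", "payload": {"targets": [3, 2.7, 0.4, 0, 0, 0, 1, 3, 2.7, 0.4, 0, 0, 0, 1, 3, 2.7, 0.4, 0, 0, 0, 1, 3, 2.7, 0.4, 0, 0, 0, 1]}}

```text
time: 3.15
ee_pos: [0.629, -0.1275, 0.2901]
tcp_rot: [-179.4, 0.1, -11.7]
wrist_force: [-0.4, -0.6, 0.8]
opening: 0.0855
```

```bash
python3 - <<'E'
from h import *
c=snap('wrist','w2.png'); o=bot.get_obs(); print(o['time'],o['ee_pos'],o['tcp_rot'],c['origin'],c['rotation'],o['q'])
E
```

```text
3.2 [ 0.62788686 -0.12858306  0.29050178] [-1.79451261e+02  7.15931773e-02 -1.17653493e+01] [ 0.69837285 -0.14381599  0.43311385] [ -16.26569156    0.60869541 -101.67514144] [-11.81739178  20.76369157  35.51087627 104.81927629   0.54867371
 179.94795519]
```

View pics/w2.png

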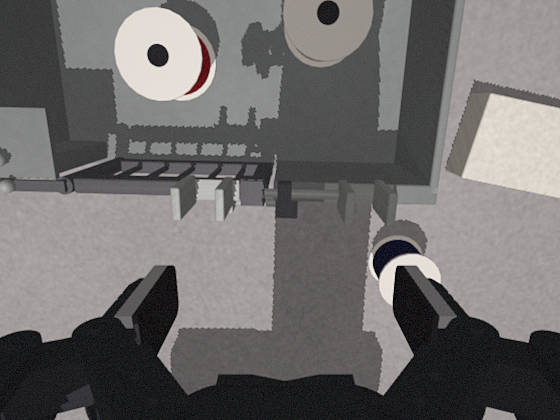

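```bash
python3 - <<'E'
import cv2
a=cv2.imread('pics/w2.png')[145:235,160:410]; cv2.imwrite('pics/w2z.png',cv2.resize(a,None,fx=3.2,fy=3.2,interpolation=cv2.INTER_CUBIC))
E
```

```text
(no output)
```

View pics/w2z.png

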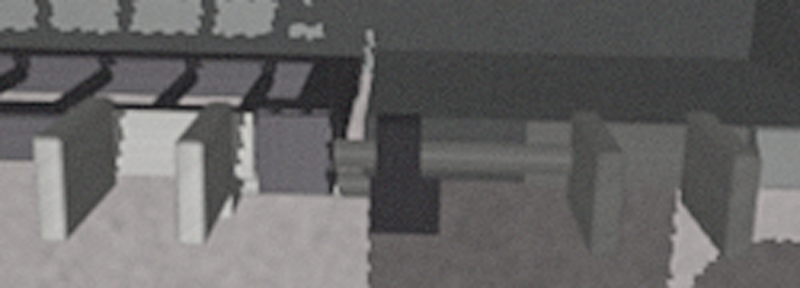

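{"api": "apply_moves", "payload": {"targets": [-1, -2, 0, 0, 0, 4, 1, -1, -2, 0, 0, 0, 8, 1, -1, -2, 0, 0, 0, 8, 1, -1, -2, 0, 0, 0, 8, 1, -1, -2, 0, 0, 0, 8, 1]}}

```text
time: 3.7
ee_pos: [0.5959, -0.1905, 0.2919]
tcp_rot: [-179.5, 0.0, 31.1]
wrist_force: [-0.4, -0.0, 0.6]
opening: 0.0854
```

```bash
python3 - <<'E'
from h import *
K=[[364.8668168618005,0,285.075164693968],[0,364.8668168618005,205.00736875288257],[0,0,1]]
w=dict(intrinsics=K,origin=np.array([0.69837285,-0.14381599,0.43311385]),rotation=[-16.26569156,0.60869541,-101.67514144])
z=lambda u,v:(160+u/3.2-.34,145+v/3.2-.34)
obs=[((0,16.5,170),z(51,189)),((0,-16.5,170),z(193,191)),((0,-113.5,170),z(606,202)),((0,-146.5,170),z(742,203))]
P=np.array([o[0] for o in obs])/1000.;U=np.array([o[1] for o in obs])
r=least_squares(lambda q:(proj(w,penw(q,P))-U).ravel(),[.63,-.06,-13]);print(r.x,np.round(r.fun,1))
for n,p in [('catch',(0,-.1365,.155)),('handle',(0,.0065,.155)),('hinge',(0,.13,.12))]: print(n,penw(r.x,[p]).round(4))
r=least_squares(lambda q:(proj(w,penw(q[:3],P+[0,0,q[3]]))-U).ravel(),[.63,-.06,-13,0]);print('free z',r.x,np.round(r.fun,1))
for u in U: print(hit(w,u,.17).round(4))
o=bot.get_obs();print(o['q'])
E
```

```text
[  0.63758128  -0.06116319 -12.81708282] [ 0.1 -0.1 -0.5  0.2 -0.6 -0.4  0.9  0.3]
catch [[ 0.6073 -0.1943  0.155 ]]
handle [[ 0.639  -0.0548  0.155 ]]
hinge [[0.6664 0.0656 0.12  ]]
free z [ 6.37399190e-01 -6.11170245e-02 -1.28174130e+01 -6.81534884e-04] [ 0.4 -0.1 -0.3  0.2 -0.7 -0.4  0.6  0.3]
[ 0.6412 -0.045   0.17  ]
[ 0.634  -0.0776  0.17  ]
[ 0.612  -0.1722  0.17  ]
[ 0.6055 -0.2034  0.17  ]
[-17.88604291  18.72900544  33.05374567 104.72677622   0.34783366
 131.02571577]
```

{"api": "apply_moves", "payload": {"targets": [0, 0, 0, 0, 0, 4, 1, 0, 0, 0, 0, 0, 8, 1, 0, 0, 0, 0, 0, 8, 1, 0, 0, 0, 0, 0, 8, 1, 0, 0, 0, 0, 0, 8, 1]}}

```text
time: 4.2
ee_pos: [0.596, -0.1902, 0.2919]
tcp_rot: [-179.5, 0.0, 74.1]
wrist_force: [-0.9, -0.4, -0.6]
opening: 0.0854
```

{"api": "apply_moves", "payload": {"targets": [0, 0, 0, 0, 0, 4, 1, 0, 0, 0, 0, 0, 8, 1, 0, 0, 0, 0, 0, 8, 1, 0, 0, 0, 0, 0, 8, 1, 0, 0, 0, 0, 0, 8, 1]}}

```text
time: 4.7
ee_pos: [0.596, -0.1902, 0.2919]
tcp_rot: [-179.4, 0.0, 117.1]
wrist_force: [0.5, -0.6, -0.3]
opening: 0.0852
```

{"api": "apply_moves", "payload": {"targets": [0, 0, 0, 0, 0, 4, 1, 0, 0, 0, 0, 0, 8.3, 1, 0, 0, 0, 0, 0, 8.3, 1, 0, 0, 0, 0, 0, 8.3, 1, 0, 0, 0, 0, 0, 8.3, 1]}}

```text
time: 5.2
ee_pos: [0.596, -0.1902, 0.2919]
tcp_rot: [-179.4, 0.0, 160.0]
wrist_force: [0.7, 0.4, -0.9]
opening: 0.0857
```

{"api": "apply_moves", "payload": {"targets": [0, 0, 0, 0.1, 0, 1.2, 1, 0, 0, 0, 0.1, 0, 1.2, 1, 0, 0, 0, 0.1, 0, 1.2, 1]}}

```text
time: 5.5
ee_pos: [0.5965, -0.1899, 0.2917]
tcp_rot: [-180.0, -0.1, 166.7]
wrist_force: [0.6, -0.6, -0.1]
opening: 0.0851
```

```bash
python3 - <<'E'
from h import *
c=snap('wrist','w3.png'); o=bot.get_obs(); print(o['time'],o['ee_pos'],o['tcp_rot'],c['origin'],c['rotation'],o['q'])
E
```

```text
5.55 [ 0.59670667 -0.18971572  0.29165339] [-1.79995075e+02 -1.48516884e-01  1.66736007e+02] [ 0.52800434 -0.17417758  0.43499171] [-1.60637641e+01 -2.41960000e-02  7.66868575e+01] [-1.76300558e+01  1.84922914e+01  3.27248573e+01  1.04380277e+02
 -1.62173055e-02 -4.36604865e+00]
```

View pics/w3.png

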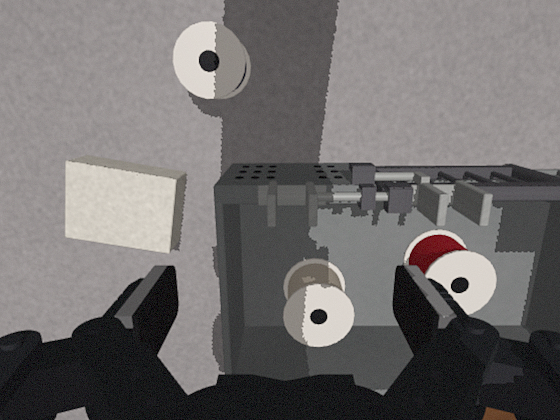

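```bash
python3 - <<'E'
import cv2
a=cv2.imread('pics/w3.png')[150:240,250:500]; cv2.imwrite('pics/w3z.png',cv2.resize(a,None,fx=3.2,fy=3.2,interpolation=cv2.INTER_CUBIC))
E
```

```text
(no output)
```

View pics/w3z.png

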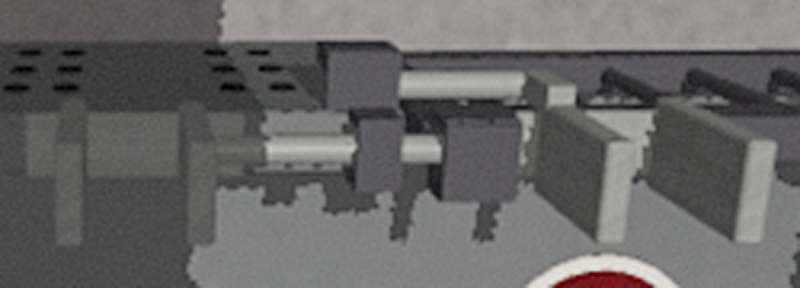

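```bash
python3 - <<'E'
from h import *
K=[[364.8668168618005,0,285.075164693968],[0,364.8668168618005,205.00736875288257],[0,0,1]]
w2=dict(intrinsics=K,origin=np.array([0.69837285,-0.14381599,0.43311385]),rotation=[-16.26569156,0.60869541,-101.67514144])
w3=dict(intrinsics=K,origin=np.array([0.52800434,-0.17417758,0.43499171]),rotation=[-16.0637641,-.024196,76.6868575])
z2=lambda u,v:(160+u/3.2-.34,145+v/3.2-.34)
z3=lambda u,v:(250+u/3.2-.34,150+v/3.2-.34)
P=np.array([(0,16.5,170),(0,-16.5,170),(0,-113.5,170),(0,-146.5,170)])/1000
U2=np.array([z2(51,189),z2(193,191),z2(606,202),z2(742,203)])
U3=np.array([z3(756,190),z3(615,190),z3(201,193),z3(69,193)])
sh=lambda q:P+[0,0,q[3]]+np.array([[0,0,0],[0,0,0],[0,-q[4],0],[0,0,0]])
def f2(q):return (proj(w2,penw(q[:3],sh(q)))-U2).ravel()
def f3(q):return (proj(w3,penw(q[:3],sh(q)))-U3).ravel()
for f in (f3,lambda q:np.r_[f2(q),f3(q)]):
    r=least_squares(f,[.63,-.06,-13,0,0],x_scale=[.1,.1,10,.01,.01]);print(r.x.round(4),np.round(r.fun,1))
    for n,p in [('catch',(0,-.1365,.155)),('handle',(0,.0065,.155)),('hinge',(0,.13,.12))]: print(n,penw(r.x,[p]).round(4))
E
```

```text
[ 6.36900e-01 -6.02000e-02 -1.30092e+01 -6.00000e-04  1.60000e-03] [-0.3 -0.1  0.3  0.1 -0.  -0.1 -0.1  0.1]
catch [[ 0.6061 -0.1932  0.155 ]]
handle [[ 0.6383 -0.0538  0.155 ]]
hinge [[0.6661 0.0665 0.12  ]]
[ 6.3720e-01 -6.0400e-02 -1.2878e+01 -1.4000e-03  1.4000e-03] [-0.2  0.1 -1.   0.5 -0.   0.  -0.6  0.7 -1.1 -0.1 -0.4  0.3 -0.   0.3
 -0.2  0.6]
catch [[ 0.6067 -0.1934  0.155 ]]
handle [[ 0.6386 -0.054   0.155 ]]
hinge [[0.6661 0.0664 0.12  ]]
```

{"api": "apply_moves", "payload": {"targets": [0.33, -0.13, -1.5, 0, 0, 0.05, 1, 0.33, -0.13, -2.8, 0, 0, 0.05, 1, 0.33, -0.13, -3.8, 0, 0, 0.05, 1, 0.33, -0.13, -4.6, 0, 0, 0.05, 1, 0.33, -0.13, -5.15, 0, 0, 0.05, 1]}}

```text
time: 6.05
ee_pos: [0.6062, -0.193, 0.1347]
tcp_rot: [180.0, -0.3, 167.1]
wrist_force: [0.3, -0.6, -0.2]
opening: 0.0855
```

```bash
python3 - <<'E'
from h import *
c=snap('wrist','w4.png'); o=bot.get_obs(); print(o['time'],o['ee_pos'],o['tcp_rot'],o['wrist_force'],o['opening'])
E
```

```text
6.1 [ 0.60561864 -0.1928033   0.13234008] [179.97827901  -0.44789571 167.12500852] [ 0.6126065   0.2349635  -1.11790499] 0.08573576996945026
```

View pics/w4.png

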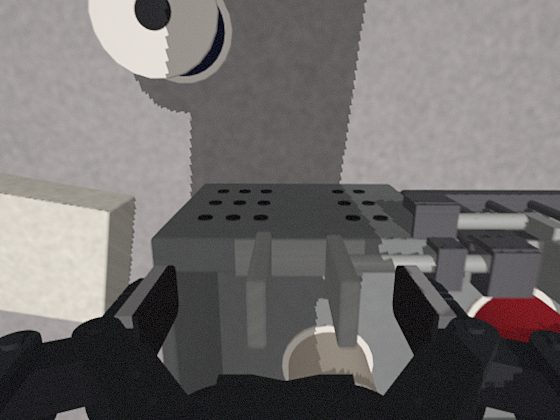

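{"api": "apply_moves", "payload": {"targets": [0.02, -0.02, 0.1, 0, 0.04, 0, 1, 0.02, -0.02, 0.15, 0, 0.04, 0, 0.8], "newtons": 25}}

```text
time: 6.3
ee_pos: [0.6082, -0.1939, 0.143]
tcp_rot: [-179.9, -0.3, 167.2]
wrist_force: [-0.5, -0.5, -0.1]
opening: 0.0731
```

{"api": "apply_moves", "payload": {"targets": [0, 0, -0.05, 0, 0, 0, 0.6, 0, 0, -0.05, 0, 0, 0, 0.5, 0, 0, -0.05, 0, 0, 0, 0.4]}}

```text
time: 6.6
ee_pos: [0.6086, -0.1928, 0.1411]
tcp_rot: [179.9, -0.3, 167.3]
wrist_force: [2.0, 5.0, 4.9]
opening: 0.034
```

{"api": "apply_moves", "payload": {"targets": [0, 0, 0, 0, 0, 0, 0.25, 0, 0, 0, 0, 0, 0, 0.2, 0, 0, 0, 0, 0, 0, 0.1, 0, 0, 0, 0, 0, 0, 0, 0, 0, 0, 0, 0, 0, 0], "newtons": 30}}

```text
time: 7.1
ee_pos: [0.6083, -0.1942, 0.1415]
tcp_rot: [-179.9, -0.3, 167.2]
wrist_force: [-0.7, -1.9, 6.5]
opening: 0.0254
```

```bash
python3 - <<'E'
from h import *
c=snap('wrist','w5.png'); o=bot.get_obs(); print(o['time'],o['ee_pos'],o['tcp_rot'],o['wrist_force'],o['opening'])
E
```

```text
7.15 [ 0.60829754 -0.19416253  0.14151341] [-179.93799718   -0.25277822  167.25043506] [-0.92181088 -1.71295737  5.21679418] 0.025417654276964703
```

View pics/w5.png

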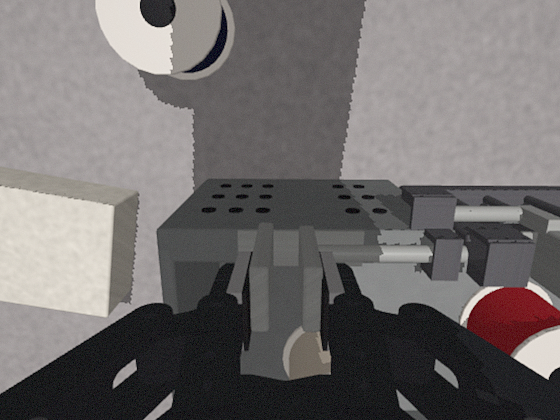

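{"api": "apply_moves", "payload": {"targets": [0, 0, 0, 0, 0, 0, 0.6, 0, 0, 0, 0, 0, 0, 1, 0, 0, 0, 0, 0, 0, 1, 0, 0, 1.5, 0, 0, 0, 1, 0, 0, 2.4, 0, 0, 0, 1]}}

```text
time: 7.65
ee_pos: [0.6075, -0.1935, 0.2135]
tcp_rot: [-180.0, -0.4, 167.3]
wrist_force: [0.7, -0.0, -0.0]
opening: 0.0853
```

{"api": "apply_moves", "payload": {"targets": [0.2, 0.9, 0.3, 0, 0, 0, 1, 0.5, 2.3, 0.5, 0, 0, 0, 1, 0.8, 3.6, 0.5, 0, 0, 0, 1, 1.04, 4.65, 0.5, 0, 0, 0, 1, 1.04, 4.65, 0.5, 0, 0, 0, 1]}}

```text
time: 8.15
ee_pos: [0.6396, -0.0505, 0.2265]
tcp_rot: [-180.0, -0.4, 167.5]
wrist_force: [0.1, -0.1, 0.1]
opening: 0.0852
```

```bash
python3 - <<'E'
from h import *
c=snap('wrist','w6.png'); o=bot.get_obs(); print(o['time'],o['ee_pos'],o['tcp_rot'],o['wrist_force'],o['opening'],c['origin'].tolist(),c['rotation'])
E
```

```text
8.2 [ 0.6392196  -0.05229462  0.22650694] [-179.95561847   -0.43100317  167.4737628 ] [-0.45161729 -0.49158489 -0.70848823] 0.08528874040576483 [0.5714920069144219, -0.03591308366715387, 0.3701206164194197] [-1.57835780e+01 -3.26104645e-02  7.75159896e+01]
```

View pics/w6.png

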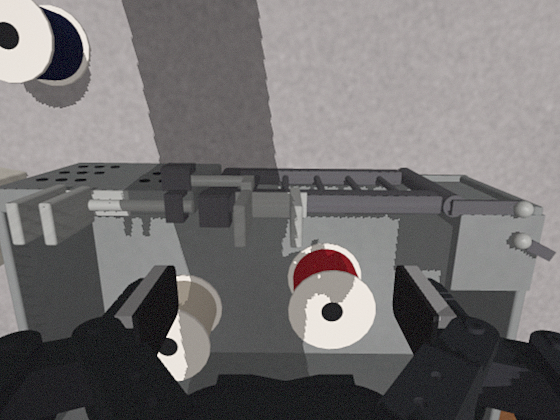

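```bash
python3 - <<'E'
import cv2
a=cv2.imread('pics/w6.png')[165:265,0:320]; cv2.imwrite('pics/w6z.png',cv2.resize(a,None,fx=2.5,fy=2.5,interpolation=cv2.INTER_CUBIC))
E
```

```text
(no output)
```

View pics/w6z.png

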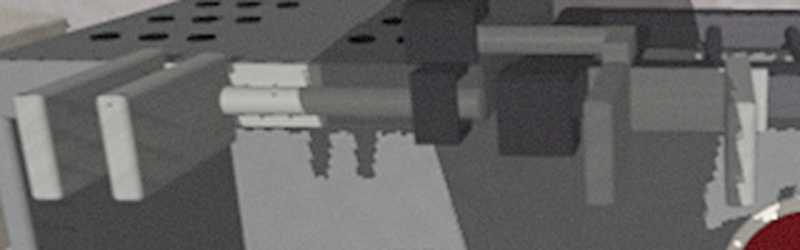

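```bash
python3 - <<'E'
from h import *
K=[[364.8668168618005,0,285.075164693968],[0,364.8668168618005,205.00736875288257],[0,0,1]]
w=dict(intrinsics=K,origin=np.array([0.5714920069144219, -0.03591308366715387, 0.3701206164194197]),rotation=[-15.783578,-.0326,77.51599])
z=lambda u,v:(u/2.5-.3,165+v/2.5-.3)
p=[hit(w,z(*u),.17) for u in [(38,147),(118,147),(599,149),(740,149)]]
for a in p: print(a.round(4))
print(np.linalg.norm(p[1]-p[0]),np.linalg.norm(p[3]-p[2]))
v=p[3]-p[0]; yaw=np.degrees(np.arctan2(-v[0],v[1])); u=v/np.linalg.norm(v); print(yaw, 'handle grip',p[3]-.010*u,'catch',p[0]+.010*u)
E
```

```text
[ 0.6038 -0.2029  0.17  ]
[ 0.6078 -0.1848  0.17  ]
[ 0.6323 -0.0764  0.17  ]
[ 0.6394 -0.0445  0.17  ]
0.018488548618882345 0.032631938916222576
-12.66731214493971 handle grip [ 0.63720898 -0.05429177  0.17      ] catch [ 0.6060023  -0.19313604  0.17      ]
```

{"api": "apply_moves", "payload": {"targets": [-0.04, -0.03, -1, 0, 0, -0.06, 1, -0.04, -0.03, -1.8, 0, 0, -0.06, 1, -0.04, -0.03, -2.4, 0, 0, -0.06, 1, -0.04, -0.03, -2.8, 0, 0, -0.06, 1, -0.04, -0.03, -2.8, 0, 0, -0.06, 0.8]}}

```text
time: 8.7
ee_pos: [0.6369, -0.0558, 0.1412]
tcp_rot: [-179.9, -0.6, 166.9]
wrist_force: [-0.6, -0.3, 1.0]
opening: 0.0727
```

```bash
python3 - <<'E'
from h import *
c=snap('wrist','w7.png'); o=bot.get_obs(); print(o['time'],o['ee_pos'],o['tcp_rot'],o['wrist_force'],o['opening'])
E
```

```text
8.75 [ 0.63742131 -0.05571951  0.14261696] [-179.94613629   -0.45297407  166.89973995] [-0.69863531  0.46390733  1.09698063] 0.06895244387394822
```

View pics/w7.png

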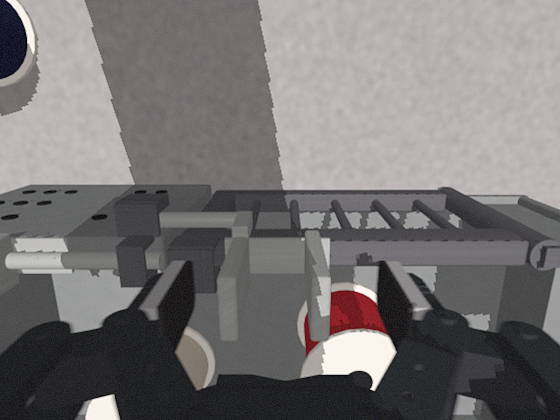

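{"api": "apply_moves", "payload": {"targets": [0.02, 0.03, 0, 0, 0, 0, 0.5, 0.02, 0.03, 0, 0, 0, 0, 0.35, 0.02, 0.03, 0, 0, 0, 0, 0.2, 0.02, 0.03, 0, 0, 0, 0, 0, 0.02, 0.03, 0, 0, 0, 0, 0], "newtons": 45}}

```text
time: 9.25
ee_pos: [0.6394, -0.0531, 0.1449]
tcp_rot: [179.9, -0.2, 167.0]
wrist_force: [0.5, 6.5, 6.8]
opening: 0.0241
```

{"api": "apply_moves", "payload": {"targets": [0, 0, 0, 0, 0, 0, 0, 0, 0, 0, 0, 0, 0, 0]}}

```text
time: 9.45
ee_pos: [0.6394, -0.0531, 0.1448]
tcp_rot: [179.9, -0.2, 167.0]
wrist_force: [1.3, 5.0, 7.0]
opening: 0.024
```

```bash
python3 - <<'E'
import numpy as np
r0=np.array([-.0274,-.1204])
def p(k):
    a=-np.radians(6*k); return np.array([[np.cos(a),-np.sin(a)],[np.sin(a),np.cos(a)]])@r0
for s,e in [(0,2),(2,5),(5,8.75),(8.75,12.5),(12.5,14.25)]:
    for k in np.linspace(s,e,6)[1:]:
        print(round(k-s,3),((p(k)-p(s))/.03).round(3).tolist(),end='; ')
    print()
E
```

```text
0.4 [-0.167, 0.042]; 0.8 [-0.333, 0.091]; 1.2 [-0.496, 0.146]; 1.6 [-0.657, 0.209]; 2.0 [-0.814, 0.278]; 
0.6 [-0.231, 0.116]; 1.2 [-0.455, 0.246]; 1.8 [-0.669, 0.39]; 2.4 [-0.875, 0.547]; 3.0 [-1.07, 0.717]; 
0.75 [-0.228, 0.229]; 1.5 [-0.438, 0.475]; 2.25 [-0.627, 0.737]; 3.0 [-0.796, 1.012]; 3.75 [-0.942, 1.3]; 
0.75 [-0.123, 0.299]; 1.5 [-0.223, 0.606]; 2.25 [-0.298, 0.921]; 3.0 [-0.348, 1.24]; 3.75 [-0.373, 1.562]; 
0.35 [-0.003, 0.151]; 0.7 [-0.0, 0.302]; 1.05 [0.008, 0.452]; 1.4 [0.021, 0.603]; 1.75 [0.04, 0.752];
```

{"api": "apply_moves", "payload": {"targets": [-0.17, 0.04, 0, 0, 0, -0.4, 0, -0.33, 0.09, 0, 0, 0, -0.8, 0, -0.5, 0.15, 0, 0, 0, -1.2, 0, -0.66, 0.21, 0, 0, 0, -1.6, 0, -0.81, 0.28, 0, 0, 0, -2, 0]}}

```text
time: 9.95
ee_pos: [0.6152, -0.0449, 0.1449]
tcp_rot: [179.9, -0.2, 154.9]
wrist_force: [2.6, 4.0, 6.6]
opening: 0.0247
```

```bash
python3 - <<'E'
from h import *
c=snap('wrist','w8.png'); o=bot.get_obs(); print(o['time'],o['ee_pos'],o['tcp_rot'],o['wrist_force'],o['torque'],o['opening'])
E
```

```text
10.0 [ 0.61463542 -0.04456086  0.14483171] [179.91041997  -0.2350951  154.76663933] [5.48535767 4.13682715 6.3571777 ] [-0.19379354 -0.36579148 -0.06685071] 0.02416346964276149
```

View pics/w8.png

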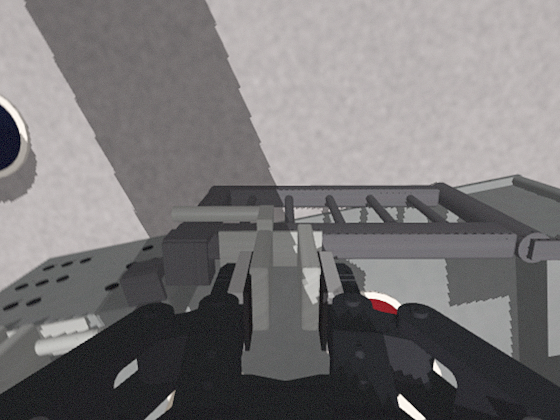

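The gate moves with the hand: its free end at about (190,245) px has swung clear of the fixed panel. I'll continue the arc.

{"api": "apply_moves", "payload": {"targets": [-0.23, 0.12, 0, 0, 0, -0.6, 0, -0.46, 0.25, 0, 0, 0, -1.2, 0, -0.67, 0.39, 0, 0, 0, -1.8, 0, -0.88, 0.55, 0, 0, 0, -2.4, 0, -1.07, 0.72, 0, 0, 0, -3, 0]}}

```text
time: 10.5
ee_pos: [0.5833, -0.0236, 0.1448]
tcp_rot: [179.9, -0.2, 136.8]
wrist_force: [5.3, 2.6, 7.0]
opening: 0.0246
```

{"api": "apply_moves", "payload": {"targets": [-0.23, 0.23, 0, 0, 0, -0.75, 0, -0.44, 0.48, 0, 0, 0, -1.5, 0, -0.63, 0.74, 0, 0, 0, -2.25, 0, -0.8, 1.01, 0, 0, 0, -3, 0, -0.94, 1.3, 0, 0, 0, -3.75, 0]}}

```text
time: 11.0
ee_pos: [0.5551, 0.0154, 0.1448]
tcp_rot: [179.8, -0.3, 114.3]
wrist_force: [6.0, 1.2, 6.4]
opening: 0.0245
```

{"api": "apply_moves", "payload": {"targets": [-0.12, 0.3, 0, 0, 0, -0.75, 0, -0.22, 0.61, 0, 0, 0, -1.5, 0, -0.3, 0.92, 0, 0, 0, -2.25, 0, -0.35, 1.24, 0, 0, 0, -3, 0, -0.37, 1.56, 0, 0, 0, -3.75, 0]}}

```text
time: 11.5
ee_pos: [0.544, 0.062, 0.1448]
tcp_rot: [179.8, -0.4, 91.8]
wrist_force: [5.3, -2.5, 7.5]
opening: 0.0243
```

{"api": "apply_moves", "payload": {"targets": [0, 0.15, 0, 0, 0, -0.35, 0, 0, 0.3, 0, 0, 0, -0.7, 0, 0.01, 0.45, 0, 0, 0, -1.05, 0, 0.02, 0.6, 0, 0, 0, -1.4, 0, 0.04, 0.75, 0, 0, 0, -1.75, 0]}}

```text
time: 12.0
ee_pos: [0.5451, 0.0843, 0.1448]
tcp_rot: [179.8, -0.4, 81.4]
wrist_force: [5.3, -4.1, 7.1]
opening: 0.0244
```

{"api": "apply_moves", "payload": {"targets": [0, 0, 0, 0, 0, 0, 0, 0, 0, 0, 0, 0, 0, 0, 0, 0, 0, 0, 0, 0, 0]}}

```text
time: 12.3
ee_pos: [0.5452, 0.0841, 0.1448]
tcp_rot: [179.8, -0.4, 81.4]
wrist_force: [4.5, -3.8, 7.6]
opening: 0.0244
```

```bash
python3 - <<'E'
from h import *
c=snap('wrist','w9.png'); t=snap('top','t9.png'); s=snap('scene','s9.png'); o=bot.get_obs(); print(o['time'],o['ee_pos'],o['tcp_rot'],o['wrist_force'],o['torque'],o['opening'],o['qd'].round(2),o['q'].round(1))
h=np.array([.6661,.0668]); d=o['ee_pos'][:2]-h; print(np.linalg.norm(d), (np.degrees(np.arctan2(-d[0],-d[1]))-12.8))
a=cv2.imread('pics/t9.png')[100:230,180:400]; cv2.imwrite('pics/t9z.png',cv2.resize(a,None,fx=3.5,fy=3.5,interpolation=cv2.INTER_CUBIC))
E
```

```text
12.45 [0.5451336  0.08412006 0.14481539] [179.8199347   -0.44489298  81.44388245] [ 4.25416822 -3.21551098  8.05875119] [-0.45667397  0.27953414  0.10490352] 0.024108670756476717 [-0.04  0.05  0.05 -0.02 -0.03 -0.03] [  8.6   4.   -0.5  85.2   0.4 107.1]
0.12220006114100723 85.34827422959816
```

View pics/w9.png

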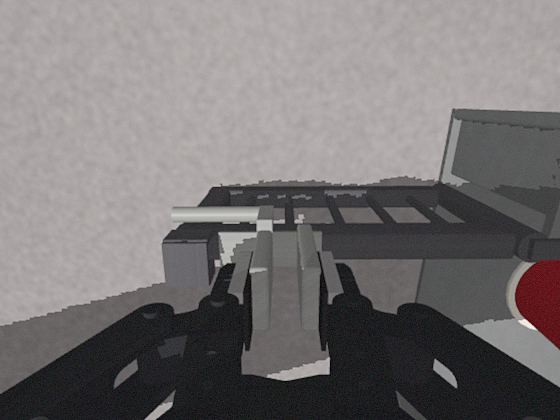

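View pics/t9z.png

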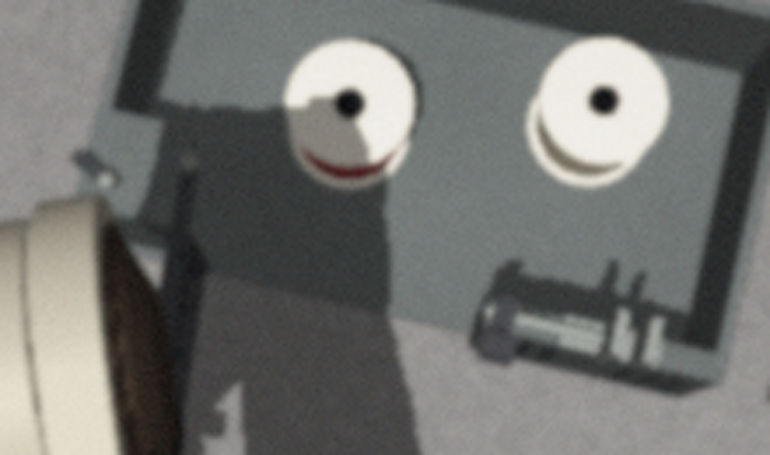

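View pics/s9.png

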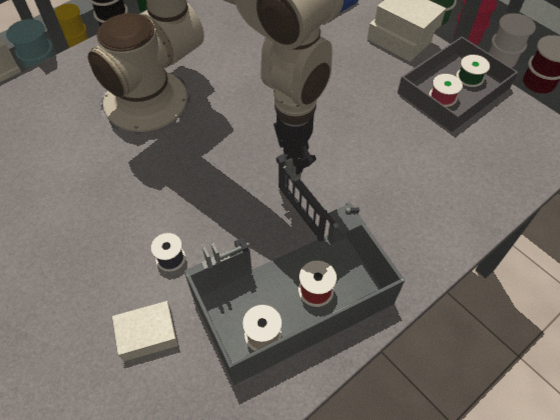

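The gate stands about 85° open in a firm grip. The catch tab is against its lug, the spools and carton are where they were, and the readings are steady.

```bash
python3 - <<'E'
from h import *
print(bot.job_done())
E
```

```text
the job is handed in; nothing more can be done
None
```

The gate is open about 85°, past its detent, and the arm is still holding it there. I handed the job in at about 12.5 s of the 45 s.

- **Catch:** I squeezed it first. The gap between tab and lug went from about 32 mm to 18.5 mm, where 19 mm means right home. The pictures then showed its bolt clear of the keeper on the gate.
- **Gate:** I gripped the handle at 45 N, which squeezed the trigger fully, and swung the gate out in an arc about its hinge. At hand-in the arm was still and the wrist force was about 10 N. The finger opening read 24 mm against 26 mm expected for a full squeeze, which I put down to the pads giving a little.
- **Spools and carton:** in the last scene picture they stand where they were at the start. I judged this by eye and did not measure it.
- **Gate angle:** 85.3° from the tool position and 85.6° from the tool's turn. The tool sat 122 mm from my estimate of the hinge against 123.5 mm nominal, within measuring error.

My first wrist orientation ran the last joint to its 180° limit, so I gave the tool a half turn before touching anything. No final check failed.

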